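Index a flatted carrier in a V-locator and clamp it

TASK

Roll the round carrier in the V-groove by its post, without lifting it out, until you feel the flat on its rim seat flush along the longer of the two fences, with the round rim against the shorter one. Clamp it there by sliding the shoe in until it bears on the carrier, then let go; leave the beaker, the vial and the tape roll beside it where they are.

Things in the scene. Friction and masses are not known exactly. Their poses are not given: they have to be found in the camera images.
- locator: fixed V-locator: grey base plate 270 (x) x 200 (y) x 12 mm; two steel fences, 20 mm thick and 22 mm above the plate, meet at 90 degrees and open to the front (-x). Origin on the worktop near the plate's middle; x points to the V's apex at (0.098, 0), y left. Inner faces from the apex: long fence (115 mm) toward -x+y, short fence (72 mm) toward -x-y, each at 45 degrees to x.
- groove_center (a point): fixed point on the plate's top (12 mm above the worktop) where the carrier's centre stands while its round rim touches both fences: (0.020, 0) in the locator's frame; axes as the locator's.
- long_fence_mark (a point): fixed point on the inner face of the long fence, 55 mm from the apex and 20 mm above the worktop, where the middle of the carrier's flat lies when it is seated: (0.059, 0.039) in the locator's frame.
- carrier: loose aluminium disc 110 mm across, 16 mm thick, 0.4 to 0.85 kg, with one flat 69 mm long on its rim and a central upright post. Origin: centre of the underside, z up. The flat faces midway between its own +x and +y: seated on the long fence, its axes are parallel to the locator's and its origin is at (0.028, 0.008, 0.012) in the locator's frame, 12 mm nearer that fence than groove_center.
- carrier_flat (a point): middle of the carrier's flat, 43 mm from its axis, 8 mm above its underside. With the carrier's centre on groove_center the rim can turn freely within the fences; with the flat within about 0.2 rad of right, it swings flush when pushed squarely to the fence. The carrier slides and turns on the plate against light friction only (1 to 3 N).
- carrier_post (a point): point on the axis of the round steel post (36 mm in diameter, 44 mm collar at its foot), 50 mm above the carrier's underside and 62 mm above the worktop: the height to grip. The bare post runs from 23 to 65 mm above the underside and may be gripped at any angle.
- shoe (a joint): clamp shoe, dark steel block 34 x 43 x 22 mm with a black knob, sliding along the locator's x at y = 0.008. In m: 0 = fully back (front), grows toward the V; its face meets the seated carrier at 0.050 (about 8 mm earlier if the carrier's round rim is on the long fence). Starts at 0 to 0.012; stiff slide (4 N), stays where left; stop at 0.065.
- shoe_knob (a point): point on the axis of the shoe's upright round black knob, 20 mm in diameter, at the height to grip: 56 mm above the worktop; the knob runs from 34 to 69 mm above it and stands 19 mm in front of the shoe's face.
- beaker: plastic beaker, 58 mm wide, 79 mm high, beside the locator; not to be moved.
- vial: capped vial, 27 mm wide, 62 mm high, beside the locator; not to be moved.
- tape_roll: roll of tape lying flat, 82 mm wide, 19 mm high, beside the locator; not to be moved.
Mind the look-alikes: they are no part of the job. Several things have the shape of the carrier; the one meant has the colours described above.

How it is judged:
By the outcome, as a careful person would: the job done as asked, in the order asked, and still so for the second after the job is handed in, with the robot touching nothing.
It also fails if it takes over 58 s, if anything falls off the work surface, if the arm or the gripper's body presses on something with over 40 N, if the wrist force passes 120 N, or if a joint passes its speed limit or range.

ROBOT

A 6-joint arm with a two-finger parallel gripper is mounted at the origin on a cart in front of the work surface, level with it; the furniture and walls round the work are solid. World frame = base frame: x ahead of the robot, y to its left, z up, the work surface at z = 0. Lengths are in m, angles in rad, forces in N, time in s.
With the tool pointing down it reaches from about 0.4 to 0.825 m from the base axis. Payload 7 kg.
Tool frame: the origin (TCP) lies at the very end of the fingers, on their centre line; the grasp point (between the pads) lies 19 mm behind it; z points along the fingers, y is the line along which they close (so a half turn about z gives the same grasp; the last joint's range is limited). The gripper opens to 85 mm and grips with 20 to 120 N. Pads are 22 mm wide; open, the fingers measure 114 mm over their backs; the gripper's body (76 mm by 85 mm) begins 54 mm behind the grasp point. The pads swing forward as they close: fully open they stand 13 mm farther back than shut.
Start: joints at [1.488, 0.359, 0.012, 0, -1.224, -0.288], TCP at [0.245, 0.629, 0.231] pointing down, gripper open.
Joint ranges: [-3.07, 3.07], [-1.43, 2.12], [-1.02, 1.25], [-3.03, 1.67], [-3.05, -0], [-3.03, 3.03]. Speed limits (rad/s): [2.39, 2.39, 3.01, 3.14, 3.14, 3.14].

INTERFACE

Orientations are given as a rotation vector (axis times angle).
In Python, from workcell import get_obs, grab_frame, camera_params, hand_in gives the robot as it stands.
- The arm moves only by the tool drive_tool, never from a script. Its argument "deltas" is one flat list of numbers, 7 for each row, row after row: the shift along the tool's x, y, z in units of 0.2 m (1.0 is 0.2 m), then the turn, a rotation vector about the tool's x, y, z in units of 2 pi rad (1.0 is 2 pi rad), then the opening, from -1 (shut) to 1 (fully open). In form: [dx, dy, dz, rx, ry, rz, fingers, dx, dy, dz, rx, ry, rz, fingers, ...]. A call has 1 to 20 rows; each row is the pose to reach, as a shift and turn from the pose commanded when the call began, along the tool's axes at that moment, turning the shorter way round; what a row does not reach only later rows make up. A row lasts 1/8 s, in which the tool goes at most 62.5 mm and 10.7 degrees, less where a joint would pass 70% of its speed; a pose out of reach is approached as far as the arm can. A call with a number of a shift or a turn outside -1 to 1 is refused whole. A call with a gripper value outside its range is refused whole. The fingers move at their own pace and stop on an object; "newtons" is the grip in N (left out, the last holds). Time passes only in rows, so rows that repeat a pose let the fingers close. It gives the time, the measured TCP pose, the force, the opening and the grip force at its end, in the units of the state.
- get_obs(): the state, without advancing time (a new reading comes with each control period).
- grab_frame(name): name is "side" or "top" or "wrist"; returns the picture (420x560x3 uint8, red, green, blue); there is no depth.
- camera_params(name): a dict with "K" (3x3 intrinsics, pixels), "origin" and "rotation" of the camera in the world. Camera axes: x right, y up, looking along -z (the intrinsics and any distortion apply to the point x, -y, -z); pixel columns grow to the right and rows downward; lengths in m; the calibration is good to about 2 mm. A picture is of the moment at which its call begins: read the wrist's pose just before it. camera_params takes no time and is no camera call; for the wrist camera it gives the pose at the moment of the call.
- hand_in(): hands the job in; it is judged then, once.
The state is a dict: "time_s": time; "joint_positions": joint angles; "dq": joint speeds; "tau": joint torques, N m; "tcp_pos": TCP position; "tcp_rot": TCP orientation; "ft_force": force on the tool from outside, world axes, zero at the start; "moment": the same for the moment, N m; "gripper_width": finger opening in m; "grasp_force": force on a finger pad.
Only numpy, scipy, OpenCV 4.12 (cv2) and the standard library are available. Lean on these libraries where they do the work, as an engineer would, in place of code of your own. Each camera call takes 0.05 s, during which the arm holds its last target. There are 200 camera calls.

## Working session

There is one attempt and no reset: what is moved stays moved. The work goes in short steps, Python scripts to look and compute and a tool call to move; the robot and the scene stay as the last step left them, time stands still between calls to the robot, and variables do not carry over. Pictures are saved under pics/ and viewed, at most 10 in all, crops included, and the job is handed in when it is done.

Besides the shell and the picture viewer there is one more tool, called after "Emit:" as name(argument=value, ...) on one line, values as JSON. drive_tool: Moves the arm, as the interface text tells. Shifts and turns lie within -1 to 1; 1 stands for 0.2 m of shift or 2 pi rad of turn. Its arguments: {"type":"object","properties":{"deltas":{"type":"array","items":{"type":"number"}},"newtons":{"type":"number"}},"required":["deltas"]}

```bash
mkdir -p pics; cat > h.py <<'E'
import numpy as np, cv2
from workcell import *
from scipy.spatial.transform import Rotation as R
def ray(cam,u,v,z,p=None):
    p=p or camera_params(cam);K=np.array(p["K"]);d=np.array([(u-K[0,2])/K[0,0],-(v-K[1,2])/K[1,1],-1.])
    Rm=np.array(p["rotation"]);Rm=Rm if Rm.shape==(3,3) else R.from_rotvec(Rm).as_matrix()
    d=Rm@d;o=np.array(p["origin"]);return o+d*(z-o[2])/d[2]
def proj(cam,X,p=None):
    p=p or camera_params(cam);K=np.array(p["K"]);c=np.array(p["rotation"]).T@(np.array(X)-np.array(p["origin"]))
    return K[0,0]*c[0]/-c[2]+K[0,2],K[1,1]*c[1]/c[2]+K[1,2]
def snap(cam,f,box=None,s=1):
    im=grab_frame(cam)[:,:,::-1]
    cv2.imwrite("pics/raw_"+f,im)
    if box: im=im[box[1]:box[3],box[0]:box[2]]
    cv2.imwrite("pics/"+f,cv2.resize(im,None,fx=s,fy=s,interpolation=cv2.INTER_CUBIC))
E
python3 - <<'E'
from h import *
for c in("top","side"):
    print(c,camera_params(c)); snap(c,c+"1.png",None,1.4)
print(get_obs())
E
```

```text
top {'K': array([[469.16435589,   0.        , 281.72562711],
       [  0.        , 469.16435589, 207.57343256],
       [  0.        ,   0.        ,   1.        ]]), 'origin': array([0.43551922, 0.01384653, 1.14475511]), 'rotation': array([ 0.08367678, -0.07389795, -1.59031931])}
side {'K': array([[401.29885043,   0.        , 272.46429252],
       [  0.        , 401.29885043, 207.66230577],
       [  0.        ,   0.        ,   1.        ]]), 'origin': array([ 0.52470879, -0.62009793,  0.6299646 ]), 'rotation': array([ 0.83845296, -0.03306274, -0.0374949 ])}
{'time_s': 0.1, 'joint_positions': array([ 1.48807311e+00,  3.59307928e-01,  1.11203333e-02, -2.65128892e-04,
       -1.22408297e+00, -2.88090454e-01]), 'dq': array([-3.51979265e-04, -9.33934704e-04,  1.54780475e-03,  1.93756603e-03,
       -1.19781313e-03, -5.91364723e-06]), 'tau': array([-5.79326916e-04, -5.84766626e+01,  2.94110906e+01,  6.95458263e+00,
       -3.13559598e-03,  5.52247570e-06]), 'tcp_pos': array([0.2444917 , 0.6286992 , 0.23045681]), 'tcp_rot': array([ 3.08625736e+00, -5.79005594e-01, -1.52073205e-04]), 'ft_force': array([-0.59380996, -0.15023152,  0.69588008]), 'moment': array([ 0.00309434,  0.00267091, -0.00204543]), 'grasp_force': 0.0, 'gripper_width': 0.08550436960696811}
```

View pics/top1.png

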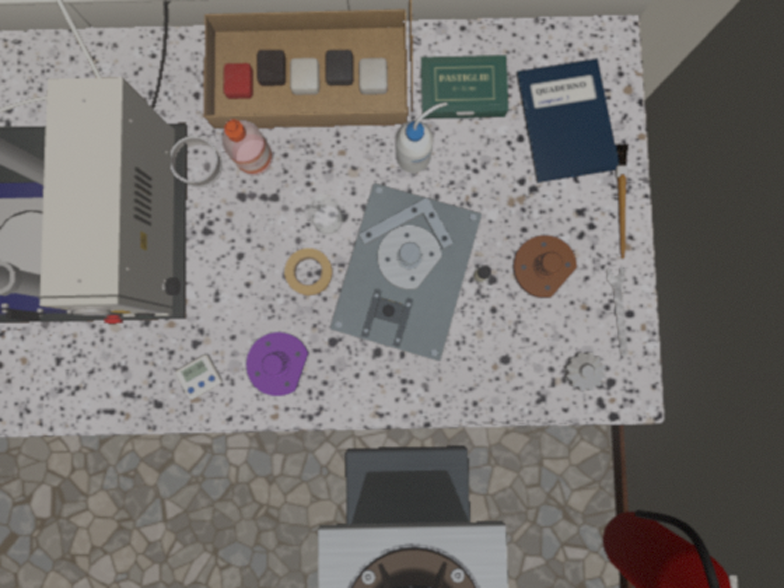

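View pics/side1.png

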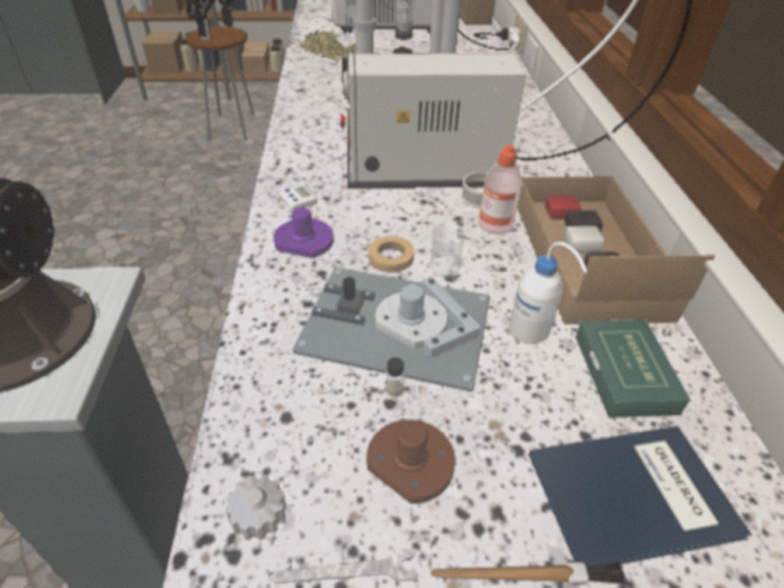

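Candidates in the 1.4x top view are the aluminium disc on the grey plate at (410,257), the purple disc at (275,363) and the brown disc at (545,265). The aluminium one in the V is the carrier. The tape is at (308,271), the beaker at (328,216), the vial at (484,272) and the shoe knob at (388,311). Next is a close crop.

```bash
python3 - <<'E'
import cv2
im=cv2.imread("pics/raw_top1.png")[125:260,230:365]
cv2.imwrite("pics/crop1.png",cv2.resize(im,None,fx=4.4,fy=4.4,interpolation=cv2.INTER_CUBIC))
E
```

```text
(no output)
```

View pics/crop1.png

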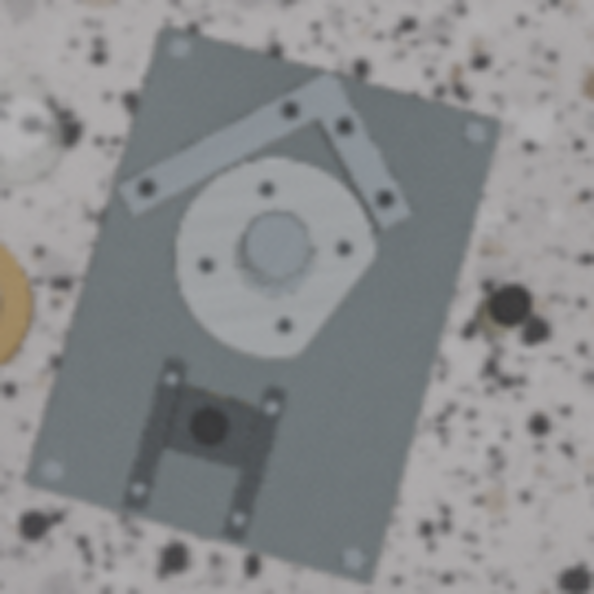

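The crop confirms the aluminium carrier, with its post top at (277,245) and flat ends at (375,255) and (297,355). The knob top is at (208,426), and the plate corners are (163,27), (500,122), (370,583) and (27,484).

```bash
python3 - <<'E'
from h import *
P=camera_params("top")
P["rotation"]=R.from_rotvec(P["rotation"]).as_matrix()
f=lambda u,v,z: ray("top",230+(u+.5)/4.4-.5,125+(v+.5)/4.4-.5,z,P)[:2]
c=np.array([f(*q,.012) for q in((163,27),(500,122),(370,583),(27,484))])
model=np.array([[.135,.1],[.135,-.1],[-.135,-.1],[-.135,.1]])
print(c.round(4), np.linalg.norm(c-np.roll(c,1,0),axis=1))
cc=c.mean(0); m=(model-model.mean(0)); d=c-cc
yaw=np.arctan2((m[:,0]*d[:,1]-m[:,1]*d[:,0]).sum(),(m*d).sum())
print("mid",cc,"yaw",yaw)
ap=f(318,120,.034);print("apex",ap)
Rz=np.array([[np.cos(yaw),-np.sin(yaw)],[np.sin(yaw),np.cos(yaw)]])
o=ap-Rz@[.098,0];print("origin from apex",o)
L=lambda p:(Rz.T@(p-cc)).round(4)
post=f(277,245,.077);a,b=f(375,255,.028),f(297,355,.028);kn=f(208,426,.069)
disc=f(275,258,.028)
print("post",post,L(post),"knob",kn,L(kn),"apexL",L(ap))
n=(a+b)/2-post;print("flat len",np.linalg.norm(a-b),"dist",np.linalg.norm(n),"flat dir by normal",np.arctan2(n[1],n[0])-yaw, "by edge",np.arctan2(*(b-a)[::-1])-yaw)
for n,(u,v,z) in dict(beaker=(328,216,.07),vial=(484,272,.06),tape=(308,271,.019)).items():
    print(n,ray("top",u/1.4,v/1.4,z,P)[:2])
o=get_obs();print(R.from_rotvec(o['tcp_rot']).as_matrix().round(3))
E
```

```text
[[ 0.7406  0.053 ]
 [ 0.6822 -0.134 ]
 [ 0.4282 -0.0546]
 [ 0.4861  0.132 ]] [0.26651485 0.19584905 0.26616261 0.19537073]
mid [ 0.58425013 -0.00089155] yaw -0.30199413425529276
apex [ 0.68073951 -0.03170666]
origin from apex [ 0.58717448 -0.00255904]
post [ 0.60527236 -0.00686415] [0.0218 0.0006] knob [0.51179708 0.03119167] [-0.0787  0.0091] apexL [ 0.1013 -0.0007]
flat len 0.06960576499582327 dist 0.04147395054436719 flat dir by normal -1.9433285341111883 by edge 2.760980079539205
beaker [0.67060574 0.12737744]
vial [ 0.57236493 -0.13011978]
tape [0.58583219 0.16838812]
[[ 0.932 -0.362 -0.   ]
 [-0.362 -0.932 -0.001]
 [ 0.     0.001 -1.   ]]
```

Emit:
drive_tool(deltas=[0.8, 0.84, 0, 0, 0, 0.12, 1, 0.8, 0.84, 0, 0, 0, 0.12, 1, 0.8, 0.84, 0, 0, 0, 0.12, 1, 0.8, 0.84, 0, 0, 0, 0.12, 1, 0.8, 0.84, 0, 0, 0, 0.12, 1, 0.8, 0.84, 0, 0, 0, 0.12, 1], newtons=30)

```text
time_s: 0.85
tcp_pos: [0.3329, 0.4147, 0.2314]
tcp_rot: [-2.658, 1.674, 0.0]
ft_force: [0.4, -0.3, -0.2]
gripper_width: 0.0851
grasp_force: 0.0
```

```bash
cat >> h.py <<'E'
def to(xyz,psi=None,q=None):
    """units of shift/turn from the present pose to world xyz, tool yaw psi"""
    o=get_obs();M=R.from_rotvec(o['tcp_rot']).as_matrix();p=np.arctan2(M[1,0],M[0,0])
    d=M.T@(np.array(xyz)-o['tcp_pos'])/.2
    r=0 if psi is None else -((psi-p+np.pi)%(2*np.pi)-np.pi)/(2*np.pi)
    print("t",o['time_s'],"pos",o['tcp_pos'].round(4),"psi",p.round(4),"j6",o['joint_positions'][5].round(3),"shift",d.round(3),"turn",round(r,4),"F",o['ft_force'].round(1),"M",o['moment'].round(2),"w",o['gripper_width'].round(4))
E
python3 -c "
from h import *
to((.42,.2,.22),-2.2); to((.606,-.006,.2),-2.2)"
```

```text
Traceback (most recent call last):
  File "h.py", line 21, in to
    print("t",o['time_s'],"pos",o['tcp_pos'].round(4),"psi",p.round(4),"j6",o['joint_positions'][5].round(3),"shift",d.round(3),"turn",round(r,4),"F",o['ft_force'].round(1),"M",o['moment'].round(2),"w",o['gripper_width'].round(4))
                                                                                                                                                                                                          ^^^^^^^^^^^^^^^^^^^^^^^^
AttributeError: 'float' object has no attribute 'round'
```

```bash
sed -i "s/o\['gripper_width'\].round(4)/round(float(o['gripper_width']),4)/" h.py
python3 -c "
from h import *
to((.45,.2,.22),-2.2); to((.606,-.006,.2),-2.2)"
```

```text
t 0.85 pos [0.3329 0.4147 0.2314] psi -1.124 j6 -0.816 shift [ 1.221 -0.064  0.057] turn 0.1712 F [ 0.4 -0.3 -0.2] M [0.05 0.03 0.01] w 0.0851
t 0.85 pos [0.3329 0.4147 0.2314] psi -1.124 j6 -0.816 shift [ 2.487 -0.323  0.156] turn 0.1712 F [ 0.4 -0.3 -0.2] M [0.05 0.03 0.01] w 0.0851
```

Emit:
drive_tool(deltas=[1, -0.06, 0.05, 0, 0, 0.11, 1, 1, -0.06, 0.05, 0, 0, 0.11, 1, 1, -0.06, 0.05, 0, 0, 0.11, 1, 1, -0.06, 0.05, 0, 0, 0.11, 1])

```text
time_s: 1.35
tcp_pos: [0.4308, 0.2376, 0.2208]
tcp_rot: [1.925, -2.481, 0.0]
ft_force: [1.3, -0.5, -0.5]
gripper_width: 0.0853
grasp_force: 0.0
```

```bash
python3 -c "
from h import *
to((.606,-.006,.2),-2.2)"
```

```text
t 1.35 pos [0.4308 0.2376 0.2208] psi -1.8217 j6 -1.155 shift [ 0.962 -1.151  0.104] turn 0.0602 F [ 1.3 -0.5 -0.5] M [ 0.16 -0.01 -0.01] w 0.0853
```

Emit:
drive_tool(deltas=[0.84, -1, 0.1, 0, 0, 0.06, 1, 0.84, -1, 0.1, 0, 0, 0.06, 1, 0.84, -1, 0.1, 0, 0, 0.06, 1, 0.84, -1, 0.1, 0, 0, 0.06, 1, 0.84, -1, 0.1, 0, 0, 0.06, 1, 0.84, -1, 0.1, 0, 0, 0.06, 1])

```text
time_s: 2.1
tcp_pos: [0.5836, 0.0278, 0.2002]
tcp_rot: [1.434, -2.793, -0.0]
ft_force: [-0.7, 0.8, 0.4]
gripper_width: 0.0851
grasp_force: 0.0
```

```bash
python3 - <<'E'
from h import *
to((.6055,-.0065,.042),-2.2)
p=camera_params("wrist");print(p)
snap("wrist","w1.png",None,1.4)
E
```

```text
t 2.1 pos [0.5836 0.0278 0.2002] psi -2.1932 j6 -1.004 shift [ 0.074 -0.19   0.791] turn 0.0011 F [-0.7  0.8  0.4] M [ 0.03  0.06 -0.03] w 0.0851
{'K': array([[365.91601064,   0.        , 278.95010157],
       [  0.        , 365.91601064, 209.19455976],
       [  0.        ,   0.        ,   1.        ]]), 'origin': array([ 0.53487026, -0.04009607,  0.34310967]), 'rotation': array([-0.13031336, -0.41118884,  2.48999691])}
```

View pics/w1.png

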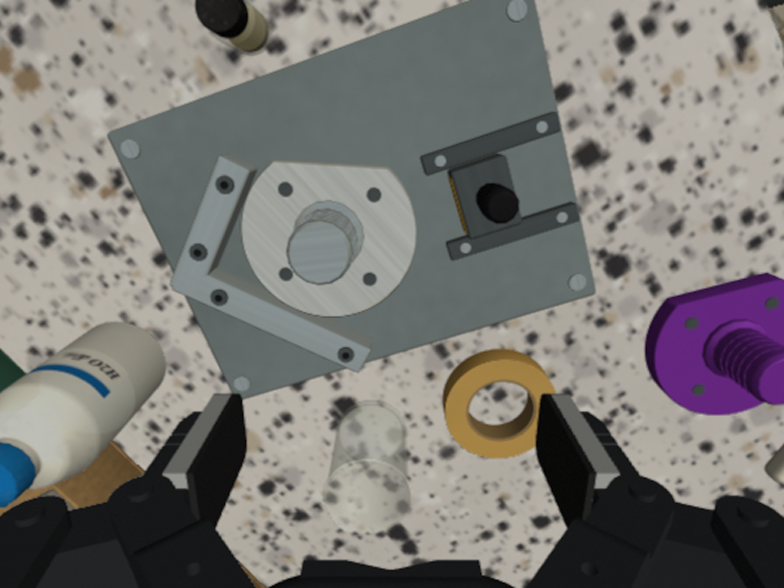

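The wrist view shows the post top at (319,251), the flat from (272,162) to (391,170), the knob top at (502,205) and the inner apex at (211,269). The plate corners are (110,133), (594,293) and (243,396).

```bash
python3 - <<'E'
from h import *
P=camera_params("wrist");P["rotation"]=R.from_rotvec(P["rotation"]).as_matrix()
f=lambda u,v,z: ray("wrist",u/1.4,v/1.4,z,P)[:2]
fr,fl,bl=f(110,133,.012),f(243,396,.012),f(594,293,.012)
e=fl-bl;yaw=np.arctan2(e[1],e[0]);e2=fl-fr;print("sizes",np.linalg.norm(e),np.linalg.norm(e2),"yaws",yaw,np.arctan2(e2[1],e2[0])-np.pi/2)
mid=(fr+bl)/2;Rz=np.array([[np.cos(yaw),-np.sin(yaw)],[np.sin(yaw),np.cos(yaw)]])
ap=f(211,269,.034);lf=f(369,350,.034);sf=f(249,168,.034)
print("mid",mid,"apex",ap,"origin by apex",ap-Rz@[.098,0])
for n,q in(("long",lf),("short",sf)):
    d=q-ap;print(n,np.linalg.norm(d),np.arctan2(d[1],d[0])-yaw)
post=f(319,251,.077);kn=f(502,205,.069);a,b=f(272,162,.028),f(391,170,.028)
L=lambda p:(Rz.T@(p-(ap-Rz@[.098,0]))).round(4)
print("post",post,L(post),"knob",kn,L(kn))
n=(a+b)/2-post;print(np.linalg.norm(a-b),np.linalg.norm(n),np.arctan2(n[1],n[0])-yaw,np.arctan2(*(b-a)[::-1])-yaw)
to((*post,.042),-2.2)
E
```

```text
sizes 0.2598216589754322 0.1952995137424735 yaws -0.3102465421511817 -0.282305463681783
mid [ 5.83233375e-01 -1.58723065e-05] apex [ 0.67775341 -0.03239805] origin by apex [ 0.58443209 -0.0024793 ]
long 0.11318773708518465 2.313667519225985
short 0.0684510353534954 -2.325443713406038
post [ 0.60422048 -0.00722671] [0.0203 0.0015] knob [0.51113939 0.03089057] [-0.08    0.0094]
0.07135438916339944 0.040201646513245454 -1.9564030343202672 2.764286963669416
t 2.15 pos [0.5832 0.0285 0.2006] psi -2.1923 j6 -1.005 shift [ 0.083 -0.19   0.793] turn 0.0012 F [ 0.  -0.6  0. ] M [0.06 0.   0.01] w 0.0855
```

Emit:
drive_tool(deltas=[0.083, -0.188, 0.3, 0, 0, 0, 1, 0.083, -0.188, 0.4, 0, 0, 0, 1, 0.083, -0.188, 0.55, 0, 0, 0, 1, 0.083, -0.188, 0.7, 0, 0, 0, 1, 0.083, -0.188, 0.79, 0, 0, 0, 1, 0.083, -0.188, 0.79, 0, 0, 0, 1])

```text
time_s: 2.9
tcp_pos: [0.6029, -0.0061, 0.0424]
tcp_rot: [1.437, -2.791, -0.001]
ft_force: [-0.0, 0.1, 0.3]
gripper_width: 0.0857
grasp_force: 0.0
```

Emit:
drive_tool(deltas=[0, 0, 0, 0, 0, 0, -0.3, 0, 0, 0, 0, 0, 0, -0.5, 0, 0, 0, 0, 0, 0, -0.5, 0, 0, 0, 0, 0, 0, -0.5, 0, 0, 0, 0, 0, 0, -0.5], newtons=30)

```text
time_s: 3.52
tcp_pos: [0.6049, -0.0074, 0.0446]
tcp_rot: [-1.434, 2.793, -0.001]
ft_force: [-1.4, 2.5, 6.2]
gripper_width: 0.0353
grasp_force: 29.9
```

```bash
python3 -c "
from h import *
to((.6047,-.0084,.042),.541);print(get_obs()['grasp_force'])"
```

```text
t 3.525 pos [ 0.6049 -0.0074  0.0446] psi -2.1927 j6 -0.933 shift [ 0.005 -0.002  0.013] turn -0.4351 F [-1.4  2.5  6.2] M [ 0.62  0.45 -0.01] w 0.0353
29.920387028250843
```

Emit:
drive_tool(deltas=[0, 0, 0, 0, 0, -0.01, -0.5, 0, 0, 0, 0, 0, -0.03, -0.5, 0, 0, 0, 0, 0, -0.055, -0.5, 0, 0, 0, 0, 0, -0.08, -0.5, 0, 0, 0, 0, 0, -0.1, -0.5, 0, 0, 0, 0, 0, -0.1, -0.5])

```text
time_s: 4.28
tcp_pos: [0.6052, -0.0076, 0.0446]
tcp_rot: [-2.228, 2.212, -0.002]
ft_force: [0.6, -0.2, 5.4]
gripper_width: 0.0351
grasp_force: 30.0
```

```bash
python3 -c "
from h import *
to((.6047,-.0084,.042),.541);print(get_obs()['grasp_force'])"
```

```text
t 4.275 pos [ 0.6052 -0.0076  0.0446] psi -1.5633 j6 -0.303 shift [0.004 0.002 0.013] turn -0.3349 F [ 0.6 -0.2  5.4] M [0.05 0.1  0.14] w 0.0351
29.98245341470465
```

Emit:
drive_tool(deltas=[0, 0, 0, 0, 0, -0.015, -0.5, 0, 0, 0, 0, 0, -0.04, -0.5, 0, 0, 0, 0, 0, -0.065, -0.5, 0, 0, 0, 0, 0, -0.09, -0.5, 0, 0, 0, 0, 0, -0.115, -0.5, 0, 0, 0, 0, 0, -0.14, -0.5, 0, 0, 0, 0, 0, -0.165, -0.5, 0, 0, 0, 0, 0, -0.19, -0.5, 0, 0, 0, 0, 0, -0.215, -0.5, 0, 0, 0, 0, 0, -0.24, -0.5, 0, 0, 0, 0, 0, -0.265, -0.5, 0, 0, 0, 0, 0, -0.29, -0.5, 0, 0, 0, 0, 0, -0.315, -0.5, 0, 0, 0, 0, 0, -0.335, -0.5, 0, 0, 0, 0, 0, -0.335, -0.5, 0, 0, 0, 0, 0, -0.335, -0.5])

```text
time_s: 6.28
tcp_pos: [0.6051, -0.0076, 0.0446]
tcp_rot: [3.027, 0.838, 0.004]
ft_force: [-0.1, -0.0, 5.5]
gripper_width: 0.0351
grasp_force: 30.0
```

```bash
python3 - <<'E'
from h import *
to((.6047,-.0084,.042),.541);print(get_obs()['grasp_force'])
print(camera_params("wrist"))
snap("wrist","w2.png",None,1.4)
E
```

```text
t 6.275 pos [ 0.6051 -0.0076  0.0446] psi 0.5399 j6 1.8 shift [-0.004  0.002  0.013] turn -0.0002 F [-0.1 -0.   5.5] M [0.13 0.24 0.14] w 0.0351
29.97087075607851
{'K': array([[365.91601064,   0.        , 278.95010157],
       [  0.        , 365.91601064, 209.19455976],
       [  0.        ,   0.        ,   1.        ]]), 'origin': array([0.67591558, 0.03494621, 0.18754612]), 'rotation': array([-0.29913154,  0.16836141, -1.02192195])}
```

View pics/w2.png

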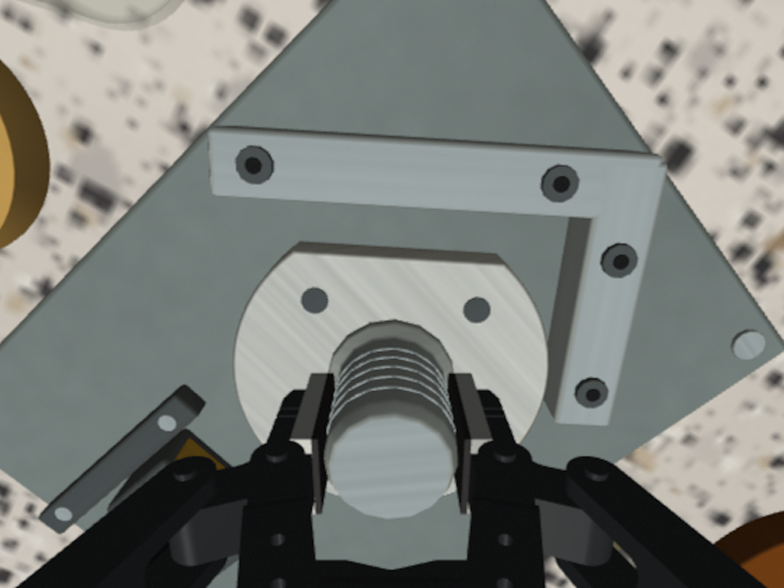

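The flat's edge (297,250)-(498,263) runs parallel to the long fence's inner edge (214,194)-(592,217), and the rim stands at the short fence. Now I push towards the long fence.

Emit:
drive_tool(deltas=[0.01, 0.001, 0, 0, 0, 0, -0.5, 0.02, 0.001, 0, 0, 0, 0, -0.5, 0.03, 0.002, 0, 0, 0, 0, -0.5, 0.04, 0.003, 0, 0, 0, 0, -0.5, 0.045, 0.003, 0, 0, 0, 0, -0.5, 0.05, 0.003, 0, 0, 0, 0, -0.5, 0.05, 0.003, 0, 0, 0, 0, -0.5])

```text
time_s: 7.2
tcp_pos: [0.6125, -0.0038, 0.0446]
tcp_rot: [3.027, 0.837, -0.001]
ft_force: [-3.6, -2.7, 10.9]
gripper_width: 0.035
grasp_force: 30.3
```

Emit:
drive_tool(deltas=[0.005, 0.001, 0, 0, 0, 0, -0.5, 0.005, 0.001, 0, 0, 0, 0, -0.5])

```text
time_s: 7.45
tcp_pos: [0.6134, -0.0034, 0.0446]
tcp_rot: [3.028, 0.837, -0.001]
ft_force: [-3.6, -2.5, 9.9]
gripper_width: 0.0351
grasp_force: 30.3
```

Emit:
drive_tool(deltas=[0.005, 0.001, 0, 0, 0, 0, -0.5, 0.005, 0.001, 0, 0, 0, 0, -0.5])

```text
time_s: 7.7
tcp_pos: [0.6143, -0.0031, 0.0446]
tcp_rot: [3.028, 0.837, -0.001]
ft_force: [-5.1, -3.5, 9.6]
gripper_width: 0.0349
grasp_force: 30.3
```

Emit:
drive_tool(deltas=[0.005, 0.001, 0, 0, 0, 0, -0.5, 0.005, 0.001, 0, 0, 0, 0, -0.5])

```text
time_s: 7.95
tcp_pos: [0.6152, -0.0027, 0.0445]
tcp_rot: [3.028, 0.837, -0.001]
ft_force: [-4.3, -1.5, 10.3]
gripper_width: 0.0349
grasp_force: 30.3
```

Emit:
drive_tool(deltas=[0.005, 0.001, 0, 0, 0, 0, -0.5, 0.005, 0.001, 0, 0, 0, 0, -0.5])

```text
time_s: 8.2
tcp_pos: [0.6162, -0.0024, 0.0446]
tcp_rot: [3.028, 0.837, -0.001]
ft_force: [-5.3, -2.1, 10.8]
gripper_width: 0.0347
grasp_force: 30.3
```

Emit:
drive_tool(deltas=[0.005, 0.001, 0, 0, 0, 0, -0.5, 0.005, 0.001, 0, 0, 0, 0, -0.5])

```text
time_s: 8.45
tcp_pos: [0.6172, -0.002, 0.0445]
tcp_rot: [3.028, 0.837, -0.001]
ft_force: [-4.8, -1.9, 10.7]
gripper_width: 0.0352
grasp_force: 30.3
```

Emit:
drive_tool(deltas=[0.005, 0.001, 0, 0, 0, 0, -0.5, 0.005, 0.001, 0, 0, 0, 0, -0.5])

```text
time_s: 8.7
tcp_pos: [0.6181, -0.0017, 0.0446]
tcp_rot: [3.028, 0.837, -0.001]
ft_force: [-4.4, -1.2, 10.2]
gripper_width: 0.0351
grasp_force: 30.3
```

```bash
python3 - <<'E'
from h import *
to((.6047,-.0084,.042),.541)
snap("wrist","w3.png",(130,110,480,300),2.2)
E
```

```text
t 8.7 pos [ 0.6181 -0.0017  0.0446] psi 0.5392 j6 1.796 shift [-0.075 -0.006  0.013] turn -0.0003 F [-4.4 -1.2 10.2] M [-0.53  1.85 -0.02] w 0.0351
```

View pics/w3.png

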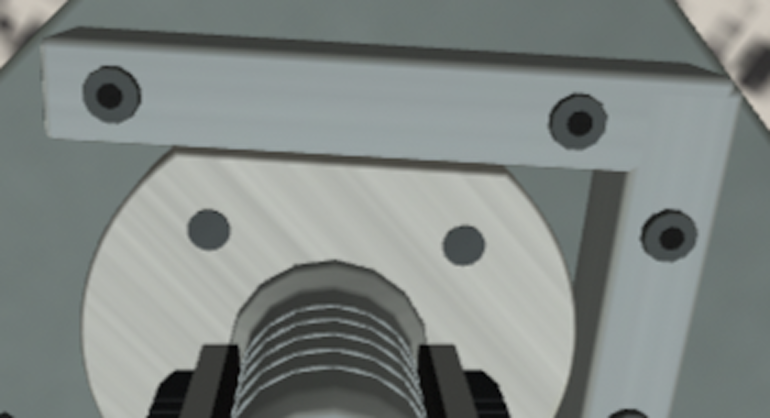

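```bash
cat > gap.py <<'E'
from h import *
def gap(long2,short2,flat2,rim,box=(130,110),s=2.2):
    P=camera_params("wrist");P["rotation"]=R.from_rotvec(P["rotation"]).as_matrix()
    f=lambda q,z: ray("wrist",box[0]+(q[0]+.5)/s-.5,box[1]+(q[1]+.5)/s-.5,z,P)[:2]
    l=[f(q,.034) for q in long2];sh=[f(q,.034) for q in short2];fl=[f(q,.028) for q in flat2]
    def nd(l):
        d=l[1]-l[0];d/=np.linalg.norm(d);return np.array([-d[1],d[0]]),np.arctan2(d[1],d[0])
    n,a=nd(l);_,b=nd(fl);m,c=nd(sh)
    print("angles long,flat,short",a,b,c,"flat len",np.linalg.norm(fl[1]-fl[0]))
    print("flat gap mm",[1e3*(n@(q-l[0])) for q in fl],"rim gaps",[1e3*(m@(f(q,.028)-sh[0])) for q in rim])
    print("apex",l[1],sh[0])
E
python3 -c "
from gap import *
gap(((45,137),(635,170)),((632,172),(583,418)),((175,152),(505,171)),((575,320),(574,345),(570,370)))"
```

```text
angles long,flat,short -1.0895765946408973 -1.0914608186205268 -2.672141604028047 flat len 0.0675348955916321
flat gap mm [np.float64(-3.1405134206799996), np.float64(-3.267764215119068)] rim gaps [np.float64(-3.5454004558701966), np.float64(-2.7350032231834334), np.float64(-2.5756667881017026)]
apex [ 0.68394375 -0.03285834] [ 0.68331481 -0.03260326]
```

The view shows the flat parallel but still about 3 mm short of the long fence, and the rim about 2.6 mm off the short one. I continue towards both.

Emit:
drive_tool(deltas=[0.005, 0.005, 0, 0, 0, 0, -0.5, 0.01, 0.01, 0, 0, 0, 0, -0.5, 0.01, 0.01, 0, 0, 0, 0, -0.5])

```text
time_s: 9.12
tcp_pos: [0.6211, -0.002, 0.0446]
tcp_rot: [3.028, 0.837, -0.0]
ft_force: [-3.4, -0.1, 10.6]
gripper_width: 0.0348
grasp_force: 30.2
```

Emit:
drive_tool(deltas=[0.0, 0.005, 0, 0, 0, 0, -0.5, 0.0, 0.005, 0, 0, 0, 0, -0.5])

```text
time_s: 9.38
tcp_pos: [0.6212, -0.0021, 0.0445]
tcp_rot: [-3.027, -0.837, 0.001]
ft_force: [-7.2, 3.7, 11.0]
gripper_width: 0.035
grasp_force: 30.4
```

Emit:
drive_tool(deltas=[0.005, 0.0, 0, 0, 0, 0, -0.5, 0.005, 0.0, 0, 0, 0, 0, -0.5])

```text
time_s: 9.62
tcp_pos: [0.6212, -0.0021, 0.0445]
tcp_rot: [-3.028, -0.837, 0.003]
ft_force: [-10.0, 1.9, 13.9]
gripper_width: 0.0347
grasp_force: 30.7
```

```bash
python3 - <<'E'
from h import *
to((.6193,-.0040,.0446),.541)
E
```

```text
t 9.625 pos [ 0.6212 -0.0021  0.0445] psi 0.5392 j6 1.8 shift [-0.013  0.003 -0.   ] turn -0.0003 F [-10.    1.9  13.9] M [0.96 3.43 0.02] w 0.0347
```

Emit:
drive_tool(deltas=[0.01, 0.002, 0, 0, 0, 0, -0.5, 0.01, 0.002, 0, 0, 0, 0, -0.5])

```text
time_s: 9.88
tcp_pos: [0.6213, -0.0021, 0.0445]
tcp_rot: [-3.028, -0.836, 0.009]
ft_force: [-16.4, 2.1, 20.3]
gripper_width: 0.0352
grasp_force: 31.2
```

```bash
python3 - <<'E'
from h import *
to((.6193,-.0040,.0446),.541)
snap("wrist","w4.png",(130,110,480,300),2.2)
E
```

```text
t 9.875 pos [ 0.6213 -0.0021  0.0445] psi 0.5389 j6 1.8 shift [-0.013  0.003 -0.   ] turn -0.0003 F [-16.4   2.1  20.3] M [0.62 5.56 0.03] w 0.0352
```

View pics/w4.png

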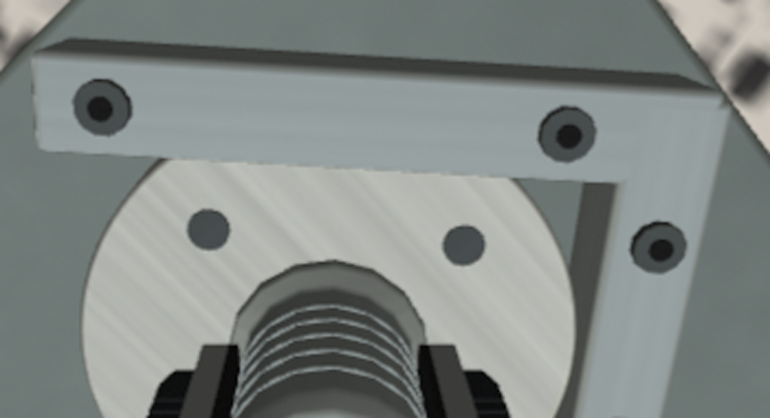

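```bash
python3 -c "
from gap import *
gap(((40,150),(622,182)),((625,182),(577,412)),((175,162),(505,178)),((575,320),(574,345),(571,370)))
import cv2
im=cv2.imread('pics/raw_w4.png')[210:300,340:430]
cv2.imwrite('pics/c4.png',cv2.resize(im,None,fx=6.5,fy=6.5,interpolation=cv2.INTER_CUBIC))"
```

```text
angles long,flat,short -1.0887155671059203 -1.0820736967224314 -2.681679484975581 flat len 0.06763500460369927
flat gap mm [np.float64(-2.6245822544625765), np.float64(-2.1753626233607033)] rim gaps [np.float64(-2.187430202823585), np.float64(-1.3120809516613368), np.float64(-0.8617424139069664)]
apex [ 0.68371029 -0.03242826] [ 0.68401464 -0.03293715]
```

View pics/c4.png

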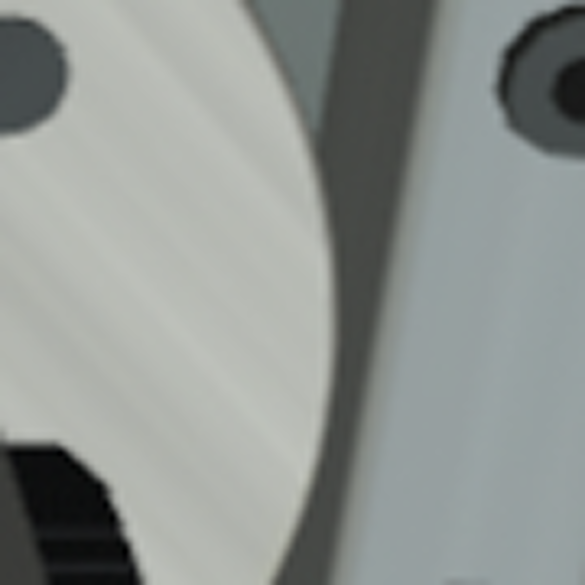

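The flat's edge is now hidden under the long fence, so it is flush. The rim is within about 1 mm of the short fence, so I ease the long push and press on the short fence to feel it.

Emit:
drive_tool(deltas=[-0.007, 0.003, 0, 0, 0, 0, -0.5, -0.007, 0.007, 0, 0, 0, 0, -0.5, -0.007, 0.01, 0, 0, 0, 0, -0.5])

```text
time_s: 10.3
tcp_pos: [0.6213, -0.0023, 0.0445]
tcp_rot: [-3.026, -0.836, 0.006]
ft_force: [-18.4, 15.3, 21.3]
gripper_width: 0.035
grasp_force: 32.0
```

Emit:
drive_tool(deltas=[0, 0.006, 0, 0, 0, 0, -0.5, 0.0, 0.01, 0, 0, 0, 0, -0.5])

```text
time_s: 10.55
tcp_pos: [0.6214, -0.0024, 0.0446]
tcp_rot: [-3.024, -0.835, 0.007]
ft_force: [-24.2, 25.1, 25.6]
gripper_width: 0.0349
grasp_force: 33.2
```

Emit:
drive_tool(deltas=[0.007, 0, 0, 0, 0, 0, -0.5, 0.007, 0.0, 0, 0, 0, 0, -0.5])

```text
time_s: 10.8
tcp_pos: [0.6214, -0.0024, 0.0445]
tcp_rot: [-3.024, -0.836, 0.011]
ft_force: [-26.0, 18.9, 27.8]
gripper_width: 0.035
grasp_force: 33.1
```

```bash
python3 - <<'E'
from h import *
to((.6193,-.0040,.0446),.541)
E
```

```text
t 10.8 pos [ 0.6214 -0.0024  0.0445] psi 0.5391 j6 1.807 shift [-0.013  0.002 -0.   ] turn -0.0003 F [-26.   18.9  27.8] M [7.06 9.41 0.11] w 0.035
```

Both contacts are firm: about 29 N on the short fence and 14 N on the long one, with no further motion. I ease the load, release and rise.

Emit:
drive_tool(deltas=[0, -0.008, 0, 0, 0, 0, -0.5, -0.003, -0.016, -0.008, 0, 0, 0, -0.5, -0.003, -0.018, -0.008, 0, 0, 0, -0.5])

```text
time_s: 11.18
tcp_pos: [0.6212, -0.0021, 0.0446]
tcp_rot: [-3.027, -0.836, 0.008]
ft_force: [-9.2, 2.1, 5.0]
gripper_width: 0.035
grasp_force: 31.3
```

Emit:
drive_tool(deltas=[0, 0, 0, 0, 0, 0, 0.0, 0, 0, 0, 0, 0, 0, 0.5, 0, 0, 0, 0, 0, 0, 0.6, 0, 0, 0, 0, 0, 0, 0.6, 0, 0, 0, 0, 0, 0, 0.6])

```text
time_s: 11.8
tcp_pos: [0.6245, -0.002, 0.0449]
tcp_rot: [3.028, 0.838, -0.0]
ft_force: [0.6, 0.9, 0.3]
gripper_width: 0.0683
grasp_force: 0.0
```

```bash
python3 - <<'E'
from h import *
to((.51,.03,.13),-.30)
to((.53,.09,.2),-.30)
E
```

```text
t 11.8 pos [ 0.6245 -0.002   0.0449] psi 0.5401 j6 1.802 shift [-0.409 -0.432 -0.426] turn 0.1337 F [0.6 0.9 0.3] M [ 0.   -0.05 -0.01] w 0.0683
t 11.8 pos [ 0.6245 -0.002   0.0449] psi 0.5401 j6 1.802 shift [-0.169 -0.637 -0.776] turn 0.1337 F [0.6 0.9 0.3] M [ 0.   -0.05 -0.01] w 0.0683
```

Emit:
drive_tool(deltas=[0, 0, -0.2, 0, 0, 0, 0.6, 0, 0, -0.43, 0, 0, 0, 0.6, -0.2, -0.22, -0.43, 0, 0, 0.04, 0.3, -0.39, -0.42, -0.43, 0, 0, 0.08, 0.3, -0.39, -0.42, -0.43, 0, 0, 0.11, 0.3, -0.39, -0.42, -0.43, 0, 0, 0.134, 0.3, -0.39, -0.42, -0.43, 0, 0, 0.134, 0.3])

```text
time_s: 12.68
tcp_pos: [0.5143, 0.0301, 0.1312]
tcp_rot: [-3.105, 0.478, -0.001]
ft_force: [-0.1, -0.2, -0.7]
gripper_width: 0.0556
grasp_force: 0.0
```

```bash
python3 - <<'E'
from h import *
to((.514,.03,.13),-.30); print(camera_params("wrist"))
snap("wrist","w5.png",None,1.4)
E
```

```text
t 12.675 pos [0.5143 0.0301 0.1312] psi -0.3058 j6 0.825 shift [-0.001  0.001  0.006] turn -0.0009 F [-0.1 -0.2 -0.7] M [ 0.02  0.03 -0.05] w 0.0556
{'K': array([[365.91601064,   0.        , 278.95010157],
       [  0.        , 365.91601064, 209.19455976],
       [  0.        ,   0.        ,   1.        ]]), 'origin': array([0.59334834, 0.00473204, 0.27405281]), 'rotation': array([-0.22672355,  0.30861582, -1.85775869])}
```

View pics/w5.png

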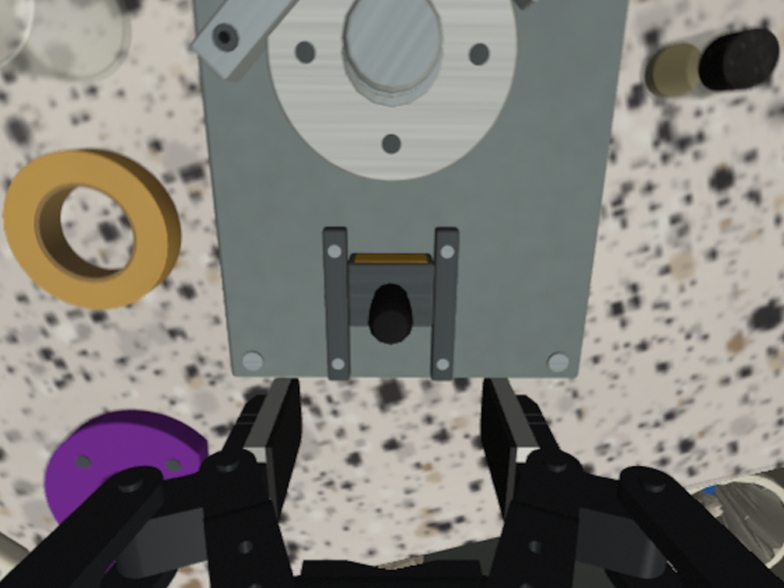

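The wrist view shows the knob top at (391,322), the carrier seated with its hole pattern square to the locator, and the post top at (393,42).

```bash
python3 - <<'E'
from h import *
P=camera_params("wrist");P["rotation"]=R.from_rotvec(P["rotation"]).as_matrix()
f=lambda u,v,z: ray("wrist",u/1.4,v/1.4,z,P)[:2]
k=f(391,322,.069);p=f(393,42,.077);front=f(392,181,.028);y=-.304
Rz=np.array([[np.cos(y),-np.sin(y)],[np.sin(y),np.cos(y)]])
print("knob",k,"post",p,"post-knob in loc",Rz.T@(p-k),"rim-knob",Rz.T@(front-k))
r=[f(*q,.028) for q in((350,262),(432,262))];d=r[1]-r[0];print("yaw",np.arctan2(d[1],d[0])+np.pi/2)
r=[f(*q,.012) for q in((233,376),(579,377))];d=r[1]-r[0];print("yaw plate",np.arctan2(d[1],d[0])+np.pi/2)
to((*k,.037),-.304)
E
```

```text
knob [0.51377356 0.0295277 ] post [ 0.61672078 -0.0040776 ] post-knob in loc [ 0.10828614 -0.00124825] rim-knob [ 0.0550697 -0.0008166]
yaw -0.3096508896354895
yaw plate -0.3130270276724547
t 12.725 pos [0.5144 0.0301 0.1312] psi -0.3091 j6 0.822 shift [-0.002  0.004  0.471] turn -0.0008 F [-1.   0.   1.2] M [-0.    0.02 -0.01] w 0.0554
```

Emit:
drive_tool(deltas=[0, 0.003, 0.2, 0, 0, 0, 0.2, 0, 0.003, 0.35, 0, 0, 0, 0.2, 0, 0.003, 0.46, 0, 0, 0, 0.2, 0, 0.003, 0.46, 0, 0, 0, 0.2, 0, 0.003, 0.46, 0, 0, 0, -0.5, 0, 0.003, 0.46, 0, 0, 0, -0.9, 0, 0.003, 0.46, 0, 0, 0, -0.9, 0, 0.003, 0.46, 0, 0, 0, -0.9], newtons=30)

```text
time_s: 13.72
tcp_pos: [0.5153, 0.0301, 0.0401]
tcp_rot: [-3.105, 0.471, -0.004]
ft_force: [-1.5, 3.6, 7.0]
gripper_width: 0.0186
grasp_force: 29.8
```

```bash
python3 - <<'E'
from h import *
p=get_obs()['tcp_pos'];y=-.306
to((p[0]+.03*np.cos(y),p[1]+.03*np.sin(y),p[2]),-.306)
E
```

```text
t 13.725 pos [0.5153 0.0301 0.0401] psi -0.301 j6 0.831 shift [0.15  0.001 0.   ] turn 0.0008 F [-1.5  3.6  7. ] M [1.39 0.42 0.04] w 0.0186
```

Emit:
drive_tool(deltas=[0.02, 0, 0, 0, 0, 0, -0.9, 0.05, 0, 0, 0, 0, 0, -0.9, 0.08, 0, 0, 0, 0, 0, -0.9, 0.11, 0, 0, 0, 0, 0, -0.9, 0.14, 0, 0, 0, 0, 0, -0.9, 0.15, 0, 0, 0, 0, 0, -0.9, 0.15, 0, 0, 0, 0, 0, -0.9], newtons=50)

```text
time_s: 14.6
tcp_pos: [0.544, 0.0211, 0.0402]
tcp_rot: [-3.105, 0.471, -0.004]
ft_force: [-0.9, 3.4, 7.1]
gripper_width: 0.0184
grasp_force: 48.5
```

Emit:
drive_tool(deltas=[0.01, 0, 0, 0, 0, 0, -0.9, 0.015, 0, 0, 0, 0, 0, -0.9, 0.015, 0, 0, 0, 0, 0, -0.9])

```text
time_s: 14.98
tcp_pos: [0.5466, 0.0203, 0.0402]
tcp_rot: [-3.105, 0.471, -0.003]
ft_force: [-1.8, 3.8, 8.7]
gripper_width: 0.0184
grasp_force: 48.7
```

Emit:
drive_tool(deltas=[0.005, 0, 0, 0, 0, 0, -0.9, 0.005, 0, 0, 0, 0, 0, -0.9])

```text
time_s: 15.22
tcp_pos: [0.5475, 0.02, 0.0402]
tcp_rot: [-3.105, 0.471, -0.003]
ft_force: [-1.6, 3.7, 8.6]
gripper_width: 0.0179
grasp_force: 48.7
```

Emit:
drive_tool(deltas=[0.005, 0, 0, 0, 0, 0, -0.9, 0.005, 0, 0, 0, 0, 0, -0.9])

```text
time_s: 15.48
tcp_pos: [0.5484, 0.0197, 0.0402]
tcp_rot: [-3.105, 0.471, -0.003]
ft_force: [-2.3, 5.7, 8.7]
gripper_width: 0.0182
grasp_force: 48.7
```

Emit:
drive_tool(deltas=[0.005, 0, 0, 0, 0, 0, -0.9, 0.005, 0, 0, 0, 0, 0, -0.9])

```text
time_s: 15.72
tcp_pos: [0.5494, 0.0194, 0.0402]
tcp_rot: [-3.105, 0.471, -0.003]
ft_force: [-2.6, 5.0, 8.7]
gripper_width: 0.0184
grasp_force: 48.7
```

Emit:
drive_tool(deltas=[0.005, 0, 0, 0, 0, 0, -0.9, 0.005, 0, 0, 0, 0, 0, -0.9])

```text
time_s: 15.98
tcp_pos: [0.5503, 0.0191, 0.0402]
tcp_rot: [-3.105, 0.471, -0.003]
ft_force: [-1.8, 4.8, 8.4]
gripper_width: 0.0186
grasp_force: 48.7
```

Emit:
drive_tool(deltas=[0.005, 0, 0, 0, 0, 0, -0.9, 0.005, 0, 0, 0, 0, 0, -0.9])

```text
time_s: 16.23
tcp_pos: [0.5513, 0.0188, 0.0402]
tcp_rot: [-3.105, 0.471, -0.003]
ft_force: [-1.4, 3.7, 8.5]
gripper_width: 0.0183
grasp_force: 48.7
```

Emit:
drive_tool(deltas=[0.005, 0, 0, 0, 0, 0, -0.9, 0.005, 0, 0, 0, 0, 0, -0.9])

```text
time_s: 16.48
tcp_pos: [0.5518, 0.0186, 0.0402]
tcp_rot: [-3.105, 0.471, -0.002]
ft_force: [-4.6, 6.4, 10.3]
gripper_width: 0.0184
grasp_force: 48.8
```

Emit:
drive_tool(deltas=[0.005, 0, 0, 0, 0, 0, -0.9, 0.005, 0, 0, 0, 0, 0, -0.9])

```text
time_s: 16.73
tcp_pos: [0.5519, 0.0185, 0.0402]
tcp_rot: [-3.105, 0.471, 0.0]
ft_force: [-8.3, 9.2, 14.1]
gripper_width: 0.0186
grasp_force: 49.2
```

Emit:
drive_tool(deltas=[0.005, 0, 0, 0, 0, 0, -0.9, 0.005, 0, 0, 0, 0, 0, -0.9])

```text
time_s: 16.98
tcp_pos: [0.552, 0.0184, 0.0401]
tcp_rot: [-3.105, 0.472, 0.002]
ft_force: [-11.9, 11.9, 16.3]
gripper_width: 0.018
grasp_force: 49.5
```

Emit:
drive_tool(deltas=[0.005, 0, 0, 0, 0, 0, -0.9, 0.005, 0, 0, 0, 0, 0, -0.9])

```text
time_s: 17.23
tcp_pos: [0.5521, 0.0184, 0.0401]
tcp_rot: [-3.105, 0.472, 0.004]
ft_force: [-16.5, 14.7, 19.8]
gripper_width: 0.018
grasp_force: 49.9
```

The shoe stopped after 38.5 mm and bears at about 20 N. That fits the flat seated, since the round rim would have stopped it 8 mm earlier. I ease off, open and rise.

Emit:
drive_tool(deltas=[-0.008, 0, 0, 0, 0, 0, -0.9, -0.008, 0, 0, 0, 0, 0, -0.5, -0.008, 0, 0, 0, 0, 0, 0.1, -0.008, 0, 0, 0, 0, 0, 0.1, -0.008, 0, 0, 0, 0, 0, 0.1, -0.008, 0, -0.15, 0, 0, 0, 0.1, -0.008, 0, -0.35, 0, 0, 0, 0.1, -0.008, 0, -0.6, 0, 0, 0, 0.1, -0.3, 0, -0.8, 0, 0, 0, 0.1, -0.3, 0, -0.8, 0, 0, 0, 0.1])

```text
time_s: 18.48
tcp_pos: [0.4962, 0.0353, 0.2017]
tcp_rot: [-3.103, 0.471, -0.006]
ft_force: [-0.7, 0.2, -0.5]
gripper_width: 0.0468
grasp_force: 0.0
```

```bash
python3 - <<'E'
from h import *
to((.514,.03,.13),-.30)
snap("wrist","w6.png",None,1.4)
E
```

```text
t 18.475 pos [0.4962 0.0353 0.2017] psi -0.301 j6 0.803 shift [ 0.091 -0.     0.359] turn -0.0002 F [-0.7  0.2 -0.5] M [ 0.01 -0.04  0.01] w 0.0468
```

View pics/w6.png

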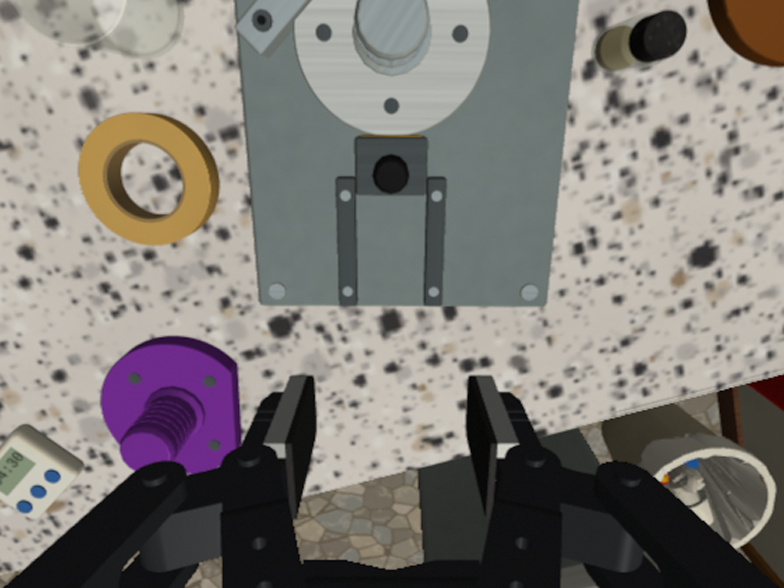

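The shoe at (391,165) bears on the carrier rim at (391,135). The carrier holes at (323,32) and (460,33) are square to the plate, and the tape and vial haven't moved. I hand in.

```bash
python3 -c "
from workcell import *
print(hand_in())"
```

```text
the job is handed in; nothing more can be done
None
```

The job is handed in: the carrier's flat is seated on the long fence with its round rim on the short one, the shoe is clamped against it (about 20 N felt before release), the gripper is clear, and no move went near the beaker, vial or tape roll; hand-in returned no verdict.

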